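# Lock the beam shutter shut and open the sight port of its housing

## Task

Open the sight port of the black beam housing. First lock its shutter: pull the sprung knob (bar grip, with the keeper tongue) upward, turn it anticlockwise seen from above until the tongue has swung off the cap's rim toward the robot's side, and let it drop fully home into its second notch. Then unscrew the knurled steel cap anticlockwise, lift it off the neck and set it down without dropping it, flat and right way up, on the floor of the shallow metal tray.

Things in the scene. Friction and masses are not known exactly. Their poses are not given: they have to be found in the camera images.
- housing: Fixed black box on a foot, 100 x 206 mm (x, y), grey cover plate at height 68 mm; origin under its centre, z up. At yaw 0 its long axis lies along y. On the cover stand the sight port with its cap at (0, +42) mm and the sprung knob at (0, -42) mm, 84 mm apart.
- shutter_knob (a joint): Turn of the knob, rad, anticlockwise from above. Start about 0: first notch, tongue points from the knob to the cap and lies over its rim. Second notch at 1.31 (75 degrees, play 0.15 either way): tongue points to the housing's -x side. A land between the notches holds the knob unless it is raised. Sloped flanks: let go within 0.2 of the notch it drops in by itself.
- knob_pull (a joint): Lift of the knob, m: 0 fully home in a notch, 0.009 at its upper stop. It can turn when raised more than 0.006. The spring pulls it down with 5 N at 0 and 7.5 N at the stop; let go over a notch it snaps home, let go between them it rests at about 0.005.
- knob_grip (a point): Centre of the knob's black bar grip: 36 mm long (its x axis, which points along the tongue), 12 mm wide (y), 16 mm high. Its top stands 41.5 mm over the cover plate when home. Free below it: 3.5 mm gap to the steel hub. The tongue is a steel strip 12 x 4 mm that reaches 60 mm from the knob's axis, its top 12.5 mm below this point.
- cap_center (a point): Centre (half height) of the loose steel cap, z up along its axis. Height 28 mm; knurled round grip 44 mm diameter over a rim flange 58 mm diameter and 4 mm high at its foot; two small holes on top. About 0.12 kg. Screwed on it is 94 mm above the table. Right-hand thread: anticlockwise frees it, rising 10 mm a turn (1.6 mm per rad); after about 3.8 rad it is free to lift.
- port_neck (a point): Centre of the top of the fixed brass threaded neck (34 mm over the thread), 95 mm above the table. The cap's rim sits on a shoulder 15 mm below this point; the cap is clear once its centre is more than 16 mm above it.
- tray: Fixed shallow bare-metal tray, 120 x 150 mm outside (x, y), 11 mm high, walls and floor 3 mm; origin under its centre, z up. A small black plastic cap (28 mm) and a lens ring (31 mm) lie in its two corners on the +x side (about x +36, y +50 and -48 mm); the half toward -x is empty. The cap standing in it has its centre at z = 17 mm.

How it is judged:
By the outcome, as a careful person would: the job done as asked, in the order asked, and still so for the second after the job is handed in, with the robot touching nothing.
It also fails if it takes over 72 s, if anything falls off the work surface, if the arm or the gripper's body presses on something with over 40 N, if the wrist force passes 120 N, or if a joint passes its speed limit or range.

## Robot

A 6-joint arm with a two-finger parallel gripper is mounted at the origin on a cart in front of the work surface, level with it; the furniture and walls round the work are solid. World frame = base frame: x ahead of the robot, y to its left, z up, the work surface at z = 0. Lengths are in m, angles in rad, forces in N, time in s.
With the tool pointing down it reaches from about 0.425 to 0.95 m from the base axis. Payload 3.5 kg.
Tool frame: the origin (TCP) lies midway between the tips of the shut fingers; the grasp point (between the pads) lies 19 mm behind it; y points along the fingers, x is the direction in which the jaws open and shut, and the axes are right-handed (so a half turn about y gives the same grasp; the last joint's range is limited). The gripper opens to 85 mm and grips with 20 to 120 N. Pads are 22 mm wide; open, the fingers measure 114 mm over their backs; the gripper's body (76 mm by 85 mm) begins 54 mm behind the grasp point. The pads swing forward as they close: fully open they stand 13 mm farther back than shut.
Start: joints at [1.057, 0.286, 1.577, -0, 1.279, -0.15], TCP at [0.24, 0.631, 0.231] pointing down, gripper open.
Joint ranges: [-2.77, 2.77], [-0.9, 2.22], [0.21, 2.48], [-1.53, 4.67], [0.24, 2.81], [-2.84, 2.84]. Speed limits (rad/s): [2.79, 2.79, 3.14, 3.14, 3.14, 3.14].

## Interface

Orientations are given as a unit quaternion [x, y, z, w].
In Python, from plant import ctrl, viewer gives the robot as it stands.
- The arm moves only by the tool step_arm, never from a script. Its argument "rows" is a list of rows, each a list of 3 entries, a list of its own where there are three numbers: the turn, a rotation vector about the tool's x, y, z in degrees, then the shift along the tool's x, y, z in mm, then the closure, from 0 (fully open) to 1 (shut). A call has 1 to 10 rows; each row is the pose to reach, as a shift and turn from the pose commanded when the call began, along the tool's axes at that moment; what a row does not reach only later rows make up. A row lasts 1/12 s, in which the tool goes at most 41.7 mm and 7.16 degrees, less where a joint would pass 70% of its speed; a pose out of reach is approached as far as the arm can. A call with a gripper value outside its range is refused whole. The fingers move at their own pace and stop on an object; "newtons" is the grip in N (left out, the last holds). Time passes only in rows, so rows that repeat a pose let the fingers close. It gives the time, the measured TCP pose, the force and the opening at its end, in the units of the state.
- ctrl.get_state(): the state, without advancing time (a new reading comes with each control period).
- viewer.read_camera(name): name is "scene" or "top" or "wrist"; returns (picture, depth): 384x512x3 uint8, red, green, blue; 384x512 float32, m along the optical axis (not along the pixel's ray), 0 where there is no reading.
- viewer.calibration(name): a dict with "K" (3x3 intrinsics, pixels), "D" ([k1, k2, p1, p2, k3] as OpenCV has them; the pictures are not rectified), "R" (3x3) and "t" (3): a world point X has camera coordinates R X + t. Camera axes: x right, y down, z forward; pixel columns grow to the right and rows downward; lengths in m; the calibration is good to about 2 mm. A picture is of the moment at which its call begins: read the wrist's pose just before it. calibration takes no time and is no camera call; for the wrist camera it gives the pose at the moment of the call.
- ctrl.sign_off(): hands the job in, once; it reports no verdict.
The state is a dict: "time": time; "qpos": joint angles; "dq": joint speeds; "joint_efforts": joint torques, N m; "eef_pos": TCP position; "tcp_rot": TCP orientation; "contact_force": force on the tool from outside, world axes, zero at the start; "wrist_torque": the same for the moment, N m; "opening": opening from 0.0 (shut) to 1.0 (fully open).
Only numpy, scipy, OpenCV 4.12 (cv2) and the standard library are available. Lean on these libraries where they do the work, as an engineer would, in place of code of your own. Each camera call takes 0.05 s, during which the arm holds its last target.

## Working session

There is one attempt and no reset: what is moved stays moved. The work goes in short steps, Python scripts to look and compute and a tool call to move; the robot and the scene stay as the last step left them, time stands still between calls to the robot, and variables do not carry over. Pictures are saved under pics/ and viewed, and the job is handed in when it is done.

Besides the shell and the picture viewer there is one more tool, called after "Call:" as name(argument=value, ...), one argument or row to a line, values as JSON. step_arm: Moves the arm, as the interface text tells. Its arguments: {"type":"object","properties":{"rows":{"type":"array"},"newtons":{"type":"number"}},"required":["rows"]}

```bash
ls; mkdir -p pics; cat > h.py <<'E'
import numpy as np, cv2
from plant import ctrl, viewer
def save(img,n): cv2.imwrite('pics/'+n+'.png', img[:,:,::-1])
def cloud(name):
    c=viewer.calibration(name); img,d=viewer.read_camera(name)
    h,w=d.shape; u,v=np.meshgrid(np.arange(w),np.arange(h))
    p=cv2.undistortPoints(np.stack([u,v],-1).reshape(-1,1,2).astype(np.float64),np.array(c['K']),np.array(c['D'])).reshape(h,w,2)
    X=np.dstack([p[...,0]*d,p[...,1]*d,d]); W=(X-np.array(c['t']))@np.array(c['R'])
    W[d==0]=np.nan
    return img,d,W
E
python3 - <<'E'
from h import *
s=ctrl.get_state(); print(s)
for n in ['scene','top','wrist']:
    i,d,W=cloud(n); save(i,n+'0'); np.save(n+'0.npy',W); np.save(n+'0i.npy',i)
    c=viewer.calibration(n); print(n,np.round(c['R'],3).tolist(),c['t'])
E
```

```text
pics
{'time': 0.0, 'qpos': array([ 1.05698144e+00,  2.87174935e-01,  1.57817624e+00,  2.85390505e-05,
        1.27864810e+00, -1.49975919e-01]), 'dq': array([-0.00061532,  0.00105207,  0.00166293, -0.00058757,  0.00175585,
       -0.00018602]), 'joint_efforts': array([-2.22393021e-03, -4.05999398e+01, -2.92616522e+01, -2.80541399e-04,
        5.84374677e-03,  7.19847606e-06]), 'eef_pos': array([0.23982744, 0.63024368, 0.22994144]), 'tcp_rot': array([ 0.58257331,  0.40051847, -0.40205666, -0.58184511]), 'contact_force': array([-0.32442696, -0.00847786, -0.39555247]), 'wrist_torque': array([0.04017874, 0.03848586, 0.05084397]), 'opening': 0.999604216203846}
scene [[0.767, -0.642, 0.001], [-0.293, -0.35, -0.89], [0.572, 0.682, -0.456]] [-0.51041314  0.15047007  0.85097797]
top [[-0.011, -1.0, -0.02], [-0.991, 0.014, -0.133], [0.133, 0.018, -0.991]] [-0.23250863  0.49248545  1.09880903]
wrist [[0.356, 0.935, -0.001], [0.892, -0.339, 0.3], [0.28, -0.108, -0.954]] [-0.67481282 -0.03836544  0.37837094]
```

View pics/top0.png

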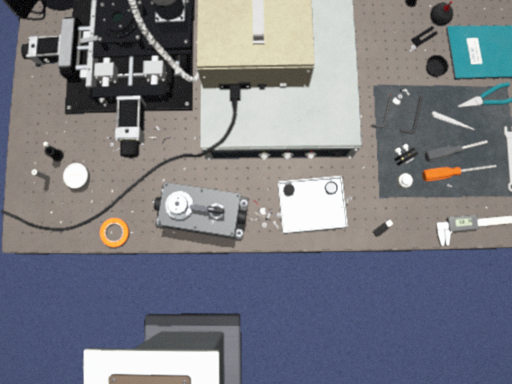

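View pics/scene0.png

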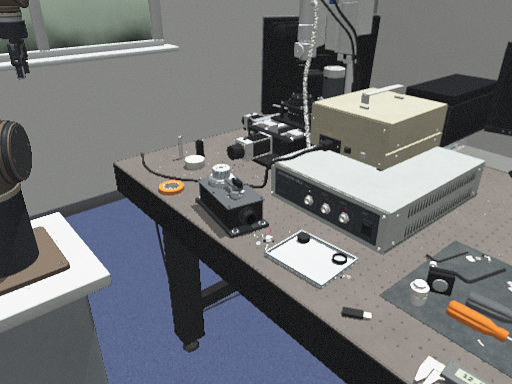

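View pics/wrist0.png

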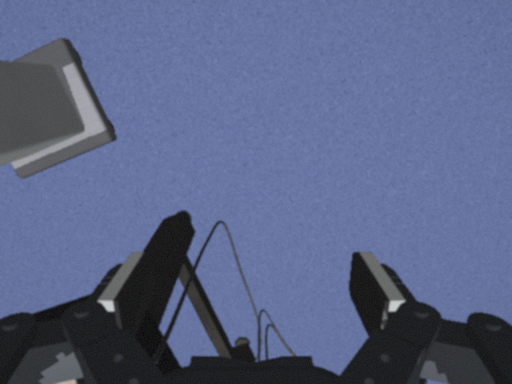

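```bash
python3 - <<'E'
from h import *
W=np.load('top0.npy'); i=np.load('top0i.npy')
cv2.imwrite('pics/topz.png',cv2.resize(i[165:255,140:360,::-1],None,fx=3.6,fy=3.6,interpolation=cv2.INTER_CUBIC))
for (u,v) in [(178,205),(215,212),(195,215),(313,205),(289,190),(331,188),(175,230),(282,180),(344,179),(347,228),(284,232)]:
    print(u,v,np.round(np.nanmedian(W[v-1:v+2,u-1:u+2].reshape(-1,3),0),4))
S=W[170:250,145:255]; m=(S[...,2]>0.055)&(S[...,2]<.075); P=S[m]; print(len(P),np.median(P,0))
r=cv2.minAreaRect((P[:,:2]*1000).astype(np.float32)); print(r)
m=(S[...,2]>0.1);P=S[m];print(len(P),P[:,:3].mean(0), P.min(0),P.max(0))
W2=np.load('scene0.npy')
m=np.isfinite(W2[...,2])&(W2[...,0]>.3)&(W2[...,0]<.6)&(W2[...,1]>.02)&(W2[...,1]<.3)
for lo,hi in[(.06,.074),(.1,.13)]:
    P=W2[m&(W2[...,2]>lo)&(W2[...,2]<hi)];print(len(P),P.mean(0),cv2.minAreaRect((P[:,:2]*1000).astype(np.float32)))
E
```

```text
178 205 [ 0.4748 -0.0838  0.1063]
215 212 [ 0.4586 -0.1635  0.1042]
195 215 [ 0.4567 -0.1155  0.0678]
313 205 [ 0.4838 -0.383   0.002 ]
289 190 [ 0.5183 -0.3271  0.0133]
331 188 [ 0.5232 -0.4264  0.0042]
175 230 [ 0.4296 -0.0591 -0.0017]
282 180 [ 5.451e-01 -3.120e-01 -4.000e-04]
344 179 [ 0.5456 -0.4592 -0.001 ]
347 228 [ 0.429  -0.4617 -0.0006]
284 232 [ 0.4216 -0.3141  0.0028]
2474 [ 0.46423711 -0.13529661  0.06717946]
((471.6545104980469, -125.29115295410156), (189.5897979736328, 96.89585876464844), 80.33338165283203)
423 [ 0.4752443  -0.10152482  0.10690355] [ 0.45674452 -0.18056791  0.10015929] [ 0.50115842 -0.06000772  0.11284355]
39 [0.57616668 0.11886554 0.06676386] ((574.4146728515625, 141.24996948242188), (9.393901824951172, 243.53802490234375), 8.267363548278809)
0 [nan nan nan] ((0.0, 0.0), (0.0, 0.0), 0.0)<stdin>:12: RuntimeWarning: Mean of empty slice.
  ret = um.true_divide(
```

View pics/topz.png

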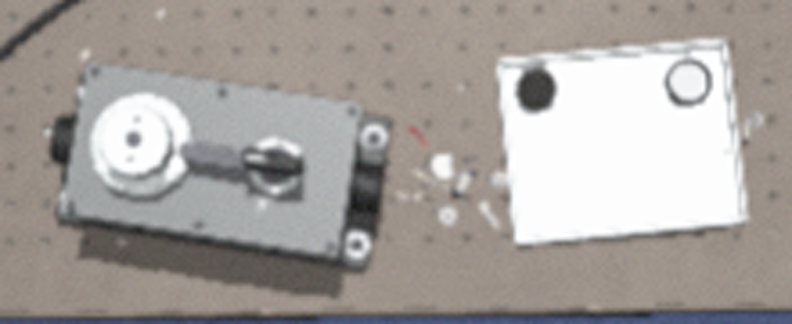

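```bash
cat >> h.py <<'E'
from scipy.spatial.transform import Rotation as Ro
def pose():
    s=ctrl.get_state(); return s,Ro.from_quat(s['tcp_rot']).as_matrix(),s['eef_pos']
def plan(target,jaw=None):
    """print shift in tool mm and turn about tool y deg to get target with tool down, jaw world angle(deg)"""
    s,R,p=pose(); print('t',round(s['time'],2),'p',np.round(p,4),'q',np.round(s['qpos'],2),'open',round(s['opening'],3),'F',np.round(s['contact_force'],1))
    a=np.degrees(np.arctan2(R[1,0],R[0,0])); print('jaw ang',a,'approach',np.round(R[:,1],4))
    print('shift mm',np.round(R.T@(np.array(target)-p)*1000,1))
    if jaw is not None:
        j=np.radians(jaw); Rt=np.array([[np.cos(j),0,0],[np.sin(j),0,0],[0,0,0]]); x=np.array([np.cos(j),np.sin(j),0]);y=np.array([0,0,-1.]);z=np.cross(x,y)
        Rt=np.stack([x,y,z],1); print('turn deg',np.round(np.degrees(Ro.from_matrix(R.T@Rt).as_rotvec()),2))
E
python3 - <<'E'
from h import *
plan([.46,-.12,.3],-11)
s,R,p=pose(); c=viewer.calibration('wrist'); C=-c['R'].T@c['t']
print('cam in tool',R.T@(C-p), 'cam fwd in tool',R.T@c['R'][2], 'R',np.round(R,3))
E
```

```text
t 0.15 p [0.2399 0.6304 0.2302] q [ 1.06  0.29  1.58  0.    1.28 -0.15] open 0.999 F [-0.2 -0.4  0.1]
jaw ang 69.15536284665444 approach [-9.0e-04 -1.6e-03 -1.0e+00]
shift mm [-623.1  -68.8 -472.7]
turn deg [ 6.000e-02  8.016e+01 -1.000e-01]
cam in tool [ 0.00036434 -0.14163104  0.07686292] cam fwd in tool [ 9.52538001e-04  9.53821117e-01 -3.00373717e-01] R [[ 0.356 -0.001 -0.935]
 [ 0.935 -0.002  0.356]
 [-0.002 -1.     0.   ]]
```

Call:
step_arm(
  rows=[
    [[0,7,0],[-27,-7,-35],0],
    [[0,14,0],[-54,-14,-70],0],
    [[0,21,0],[-81,-21,-105],0],
    [[0,28,0],[-108,-28,-140],0],
    [[0,35,0],[-135,-35,-175],0],
    [[0,35,0],[-162,-42,-210],0],
    [[0,35,0],[-189,-49,-245],0],
    [[0,35,0],[-216,-56,-280],0],
    [[0,35,0],[-243,-63,-315],0],
    [[0,35,0],[-273,-70,-350],0],
  ],
  newtons=40,
)

```text
time: 0.98
eef_pos: [0.4546, 0.2774, 0.2965]
tcp_rot: [-0.676, -0.208, 0.208, 0.676]
contact_force: [0.5, 0.8, -0.9]
opening: 1.004
```

```bash
python3 - <<'E'
from h import *
plan([.42,-.12,.30],-11)
E
```

```text
t 0.98 p [0.4546 0.2774 0.2965] q [ 0.36 -0.08  1.85  0.    1.37 -0.24] open 1.004 F [ 0.5  0.8 -0.9]
jaw ang 34.16654055426728 approach [ 0.  0. -1.]
shift mm [-251.8   -3.5 -309.4]
turn deg [-0.   45.17  0.  ]
```

Call:
step_arm(
  rows=[
    [[0,7,0],[-23,0,-31],0],
    [[0,14,0],[-46,0,-62],0],
    [[0,21,0],[-69,0,-93],0],
    [[0,28,0],[-92,0,-124],0],
    [[0,35,0],[-115,0,-155],0],
    [[0,42,0],[-138,0,-186],0],
    [[0,45,0],[-161,0,-217],0],
    [[0,45,0],[-184,0,-248],0],
    [[0,45,0],[-207,0,-279],0],
    [[0,45,0],[-226,0,-306],0],
  ],
)

```text
time: 1.82
eef_pos: [0.4381, -0.103, 0.2962]
tcp_rot: [0.704, -0.067, 0.067, -0.704]
contact_force: [-0.2, 0.1, 0.2]
opening: 1.005
```

Call:
step_arm(
  rows=[
    [[0,0,0],[0,0,0],0],
    [[0,0,0],[0,0,0],0],
    [[0,0,0],[0,0,0],0],
  ],
)

```text
time: 2.07
eef_pos: [0.4387, -0.1005, 0.296]
tcp_rot: [-0.704, 0.067, -0.067, 0.704]
contact_force: [-0.5, 0.1, -0.7]
opening: 0.996
```

```bash
python3 - <<'E'
from h import *
plan([.4586,-.1635,.2],-11)
i,d,W=cloud('wrist'); np.save('w1.npy',W); np.save('w1i.npy',i)
cv2.imwrite('pics/w1.png',cv2.resize(i[...,::-1],None,fx=1.5,fy=1.5))
E
```

```text
t 2.07 p [ 0.4387 -0.1005  0.296 ] q [-0.45 -0.28  2.02  0.    1.39 -0.26] open 0.996 F [-0.5  0.1 -0.7]
jaw ang -10.87038503602638 approach [-5.e-04  8.e-04 -1.e+00]
shift mm [ 31.5  96.  -58.2]
turn deg [-0.04  0.13 -0.04]
```

View pics/w1.png

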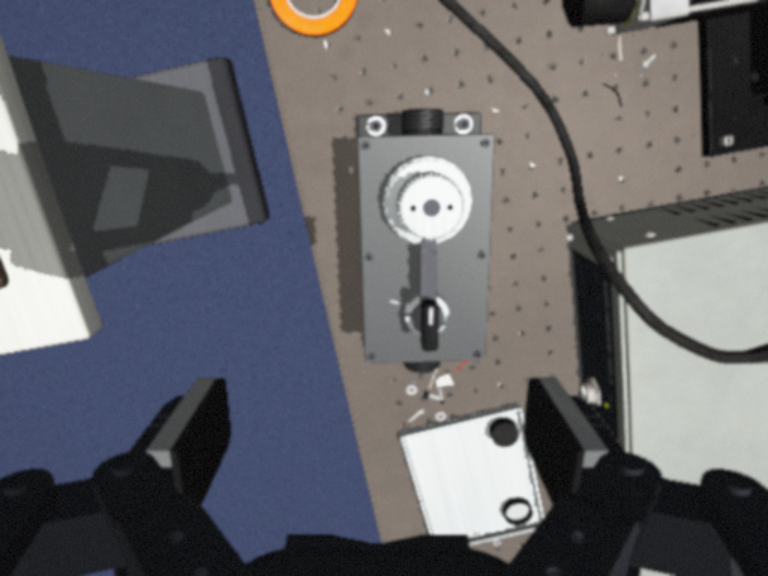

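```bash
cat >> h.py <<'E'
def onplane(c,uv,z):
    p=cv2.undistortPoints(np.array(uv,float).reshape(-1,1,2),np.array(c['K']),np.array(c['D'])).reshape(-1,2)
    r=np.c_[p,np.ones(len(p))]@np.array(c['R']); C=-np.array(c['R']).T@np.array(c['t'])
    return C+r*((z-C[2])/r[:,2])[:,None]
E
python3 - <<'E'
from h import *
W=np.load('w1.npy'); i=np.load('w1i.npy'); Z=W[...,2]
roi=np.zeros(Z.shape,bool); roi[70:250,230:340]=1
def rect(m):
    P=W[m&roi]; n=P.shape[0]; r=cv2.minAreaRect((P[:,:2]*1000).astype(np.float32)); print(n,np.round(np.median(P,0),4),r)
    return P
P=rect((Z>.062)&(Z<.074))   # cover
k=cv2.morphologyEx(((Z>.062)&(Z<.074)&roi).astype(np.uint8),cv2.MORPH_OPEN,np.ones((3,3)))>0
rect(k)
P=rect((Z>.098)&(Z<.115)&(np.arange(384)[:,None]>190)) # knob top
print(P.mean(0))
P=rect((Z>.104)&(Z<.113)&(np.arange(384)[:,None]<170)); print('cap',P.mean(0),P.min(0),P.max(0))
c,r=cv2.minEnclosingCircle((P[:,:2]*1000).astype(np.float32));print(c,r)
c=viewer.calibration('wrist')
print('cap top',onplane(c,[[431/1.5,208/1.5]],.108),'knob',onplane(c,[[430/1.5,318/1.5]],.1095))
print('holes',onplane(c,[[412/1.5,208/1.5],[450/1.5,207/1.5]],.108))
z=cv2.resize(i[110:250,240:330,::-1],None,fx=5,fy=5,interpolation=cv2.INTER_CUBIC)[:600]; cv2.imwrite('pics/w1z.png',z)
roi[:]=0; roi[260:384,255:375]=1
rect((Z>-.004)&(Z<.016)&(i.min(2)>150))
E
```

```text
9037 [ 0.4687 -0.1246  0.067 ] ((471.7264404296875, -122.1708755493164), (174.55975341796875, 95.63539123535156), 80.4428939819336)
9005 [ 0.4688 -0.1245  0.067 ] ((471.7264404296875, -122.1708755493164), (174.55975341796875, 95.63539123535156), 80.4428939819336)
372 [ 0.4643 -0.1603  0.1079] ((464.35968017578125, -161.8952178955078), (35.137962341308594, 11.320591926574707), 78.63468170166016)
[ 0.4644234  -0.16048933  0.10719819]
1436 [ 0.4781 -0.0795  0.1068] ((478.422607421875, -79.74156951904297), (41.9123649597168, 41.62127685546875), 5.536378383636475)
cap [ 0.4781849  -0.07957672  0.10676874] [ 0.45745868 -0.10099103  0.10401007] [ 0.49970471 -0.05888948  0.10990443]
(478.27947998046875, -79.84321594238281) 21.780961990356445
cap top [[ 0.47839746 -0.08026038  0.108     ]] knob [[ 0.46577659 -0.15449053  0.1095    ]]
holes [[ 0.46633482 -0.07797619  0.108     ]
 [ 0.490573   -0.08189942  0.108     ]]
5633 [ 0.482  -0.3766  0.0021] ((486.1303405761719, -368.87091064453125), (124.70926666259766, 212.3824462890625), 4.762038230895996)
```

View pics/w1z.png

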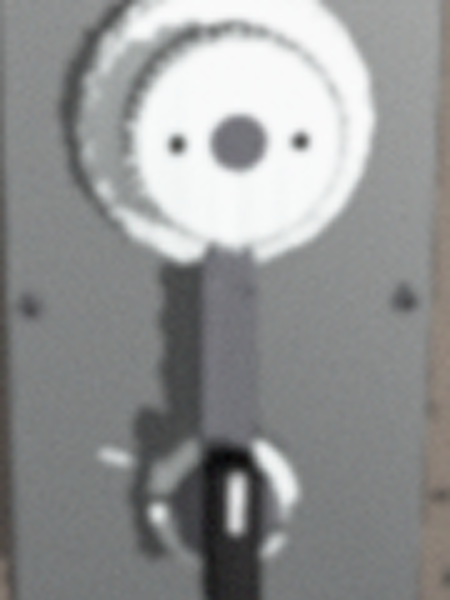

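Call:
step_arm(
  rows=[
    [[0,-0.7,0],[18,30,-28],0.3],
    [[0,-1.3,0],[37,60,-55],0.6],
    [[0,-1.3,0],[37,90,-55],0.6],
    [[0,-1.3,0],[37,120,-55],0.6],
    [[0,-1.3,0],[37,136,-55],0.6],
    [[0,-1.3,0],[37,136,-55],0.6],
    [[0,-1.3,0],[37,136,-55],0.6],
    [[0,-1.3,0],[37,136,-55],0.6],
  ],
)

```text
time: 2.78
eef_pos: [0.466, -0.1614, 0.162]
tcp_rot: [0.705, -0.057, 0.059, -0.704]
contact_force: [0.9, -0.5, -0.0]
opening: 0.398
```

```bash
python3 - <<'E'
from h import *
plan([.4644,-.1618,.0925],-9.8)
i,d,W=cloud('wrist'); np.save('w2.npy',W); np.save('w2i.npy',i)
cv2.imwrite('pics/w2.png',cv2.resize(i[...,::-1],None,fx=1.5,fy=1.5))
Z=W[...,2]; m=(Z>.098)&(Z<.115)&(np.hypot(W[...,0]-.4644,W[...,1]+.1618)<.03); P=W[m];print(len(P),P.mean(0),cv2.minAreaRect((P[:,:2]*1000).astype(np.float32)))
E
```

```text
t 2.78 p [ 0.466  -0.1614  0.162 ] q [-0.54 -0.05  2.08  0.    1.11 -0.37] open 0.398 F [ 0.9 -0.5 -0. ]
jaw ang -9.440853366738548 approach [ 0.0024 -0.0014 -1.    ]
shift mm [-1.7 69.5 -0.6]
turn deg [0.06 0.36 0.15]
1068 [ 0.46493845 -0.16102651  0.10755999] ((464.60296630859375, -162.74810791015625), (35.99603271484375, 11.48800277709961), 80.64704895019531)
```

View pics/w2.png

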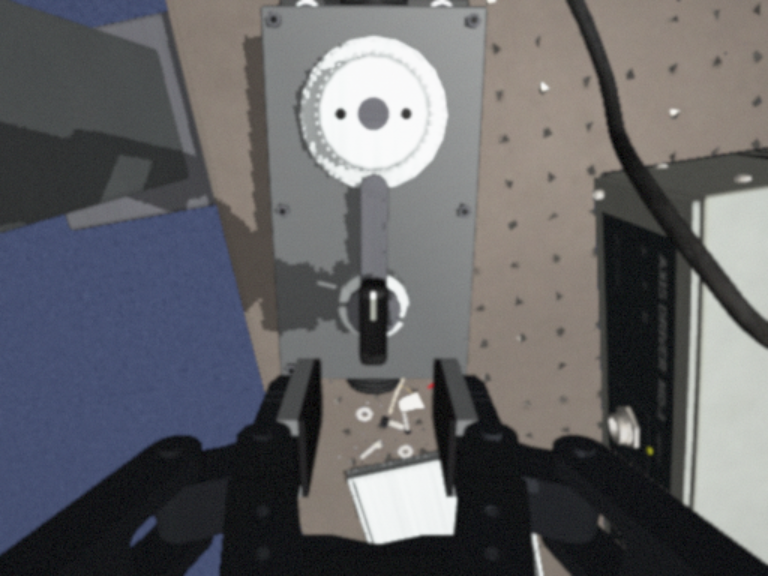

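Call:
step_arm(
  rows=[
    [[0,0,0],[-1.5,25,-1],0.6],
    [[0,0,0],[-1.5,45,-1],0.6],
    [[0,0,0],[-1.5,57,-1],0.6],
    [[0,0,0],[-1.5,63,-1],0.6],
    [[0,0,0],[-1.5,67,-1],0.6],
    [[0,0,0],[-1.5,68.5,-1],0.6],
    [[0,0,0],[-1.5,68.5,-1],0.6],
    [[0,0,0],[-1.5,68.5,-1],0.6],
  ],
)

```text
time: 3.5
eef_pos: [0.464, -0.163, 0.0931]
tcp_rot: [0.705, -0.058, 0.06, -0.704]
contact_force: [0.4, 0.8, 0.6]
opening: 0.402
```

```bash
python3 - <<'E'
from h import *
plan([.4645,-.1625,.0925],-9.6)
i,d,W=cloud('wrist');cv2.imwrite('pics/w3.png',cv2.resize(i[...,::-1],None,fx=1.5,fy=1.5))
E
```

```text
t 3.5 p [ 0.464  -0.163   0.0931] q [-0.54  0.05  2.13 -0.    0.97 -0.38] open 0.402 F [0.4 0.8 0.6]
jaw ang -9.538443426278436 approach [ 0.0019 -0.0012 -1.    ]
shift mm [0.4 0.6 0.6]
turn deg [0.05 0.06 0.12]
```

View pics/w3.png

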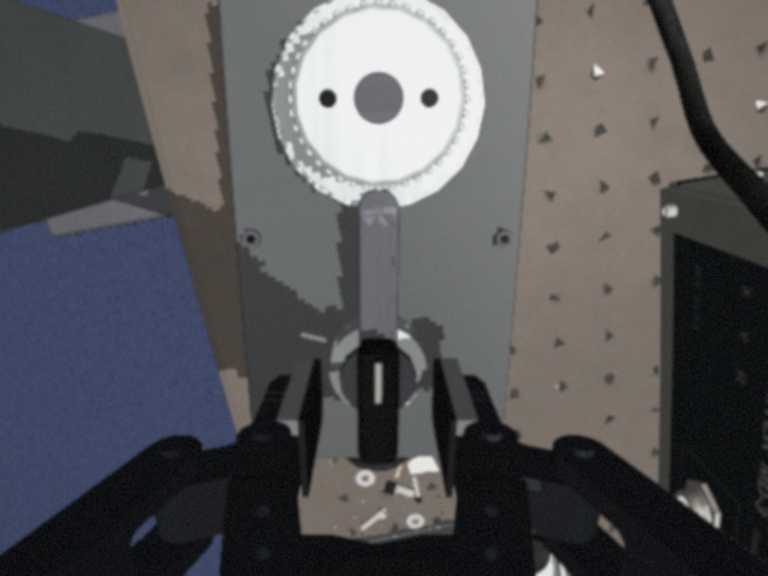

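Call:
step_arm(
  rows=[
    [[0,0,0],[0.4,0,0.5],0.75],
    [[0,0,0],[0.4,0,0.5],0.85],
    [[0,0,0],[0.4,0,0.5],1],
    [[0,0,0],[0.4,0,0.5],1],
    [[0,0,0],[0.4,0,0.5],1],
  ],
  newtons=60,
)

```text
time: 3.97
eef_pos: [0.4643, -0.1624, 0.0926]
tcp_rot: [0.705, -0.058, 0.059, -0.705]
contact_force: [1.0, 1.0, 3.9]
opening: 0.124
```

```bash
python3 - <<'E'
from h import *
plan([.4645,-.1625,.0925],-9.6)
E
```

```text
t 3.97 p [ 0.4643 -0.1624  0.0926] q [-0.54  0.05  2.13  0.    0.97 -0.38] open 0.124 F [1.  1.  3.9]
jaw ang -9.550885659059746 approach [ 1.5e-03 -5.0e-04 -1.0e+00]
shift mm [ 0.2  0.1 -0.1]
turn deg [0.01 0.05 0.09]
```

Call:
step_arm(
  rows=[
    [[0,0,0],[0,-2,0],1],
    [[0,0,0],[0,-4,0],1],
    [[0,0,0],[0,-6,0],1],
    [[0,0,0],[0,-8,0],1],
    [[0,0,0],[0,-8.5,0],1],
    [[0,0,0],[0,-8.5,0],1],
    [[0,0,0],[0,-8.5,0],1],
  ],
  newtons=60,
)

```text
time: 4.55
eef_pos: [0.4642, -0.1623, 0.0993]
tcp_rot: [0.705, -0.058, 0.06, -0.704]
contact_force: [5.3, -1.3, -8.1]
opening: 0.124
```

```bash
python3 - <<'E'
from h import *
plan([.4645,-.1625,.101],-9.6)
i,d,W=cloud('wrist');cv2.imwrite('pics/w4.png',cv2.resize(i[...,::-1],None,fx=1.5,fy=1.5))
Z=W[...,2]
a=np.array([.4645,-.1625]);u=np.array([np.cos(np.radians(80.4)),np.sin(np.radians(80.4))])
D=W[...,:2]-a; al=D@u; la=np.abs(D@np.array([-u[1],u[0]]))
m=(al>.03)&(al<.055)&(la<.004); print('tongue z',np.nanmedian(Z[m]),'cover',np.nanmedian(Z[(al>.02)&(al<.035)&(np.abs(D@np.array([-u[1],u[0]])+.03)<.008)]))
E
```

```text
t 4.55 p [ 0.4642 -0.1623  0.0993] q [-0.54  0.04  2.12  0.    0.98 -0.38] open 0.124 F [ 5.3 -1.3 -8.1]
jaw ang -9.56781746255358 approach [ 2.3e-03 -8.0e-04 -1.0e+00]
shift mm [ 0.4 -1.7 -0.2]
turn deg [0.02 0.03 0.14]
tongue z 0.09452911272406395 cover 0.06700701339634833
```

Call:
step_arm(
  rows=[
    [[0,0,0],[0,-1,0],1],
    [[0,-6,0],[0,-1,0],1],
    [[0,-13,0],[0,-1,0],1],
    [[0,-20,0],[0,-1,0],1],
    [[0,-27,0],[0,-1,0],1],
    [[0,-34,0],[0,-1,0],1],
    [[0,-34,0],[0,-1,0],1],
  ],
  newtons=60,
)

```text
time: 5.18
eef_pos: [0.4633, -0.1624, 0.0999]
tcp_rot: [0.691, 0.15, -0.151, -0.691]
contact_force: [4.5, -2.5, -7.7]
opening: 0.121
```

```bash
python3 - <<'E'
from h import *
plan([.4645,-.1625,.101],65.4)
print(ctrl.get_state()['wrist_torque'])
i,d,W=cloud('wrist');cv2.imwrite('pics/w5.png',cv2.resize(i[...,::-1],None,fx=1.5,fy=1.5))
E
```

```text
t 5.18 p [ 0.4633 -0.1624  0.0999] q [-0.54  0.03  2.12 -0.    0.98 -0.97] open 0.121 F [ 4.5 -2.5 -7.7]
jaw ang 24.585266306782483 approach [-3.e-04 -7.e-04 -1.e+00]
shift mm [ 1.  -1.1 -0.6]
turn deg [ 2.000e-02 -4.081e+01 -4.000e-02]
[-0.57294195 -0.72400077  0.06321934]
```

View pics/w5.png

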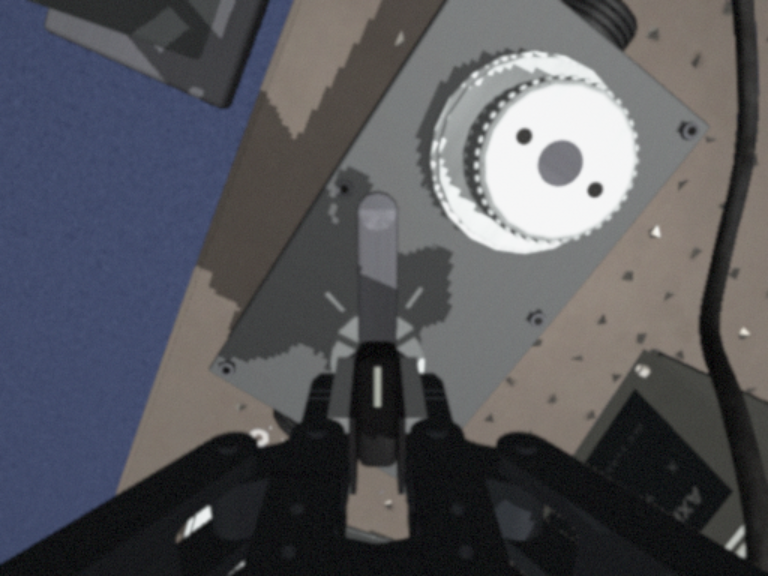

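Call:
step_arm(
  rows=[
    [[0,-7,0],[0.5,0,0],1],
    [[0,-14,0],[0.5,0,0],1],
    [[0,-21,0],[0.5,0,0],1],
    [[0,-28,0],[0.5,0,0],1],
    [[0,-35,0],[0.5,0,0],1],
    [[0,-40.8,0],[0.5,0,0],1],
    [[0,-40.8,0],[0.5,0,0],1],
    [[0,-40.8,0],[0.5,0,0],1],
  ],
  newtons=60,
)

```text
time: 5.9
eef_pos: [0.4627, -0.1631, 0.1001]
tcp_rot: [0.596, 0.379, -0.382, -0.596]
contact_force: [0.2, -6.4, -7.5]
opening: 0.119
```

```bash
python3 - <<'E'
from h import *
plan([.4645,-.1625,.0925],65.4)
i,d,W=cloud('wrist');cv2.imwrite('pics/w6.png',cv2.resize(i[...,::-1],None,fx=1.5,fy=1.5))
E
```

```text
t 5.9 p [ 0.4627 -0.1631  0.1001] q [-0.54  0.03  2.12 -0.    0.99 -1.68] open 0.119 F [ 0.2 -6.4 -7.5]
jaw ang 65.14748161454696 approach [-0.0033 -0.0027 -1.    ]
shift mm [ 1.3  7.6 -1.4]
turn deg [-0.11 -0.25 -0.22]
```

View pics/w6.png

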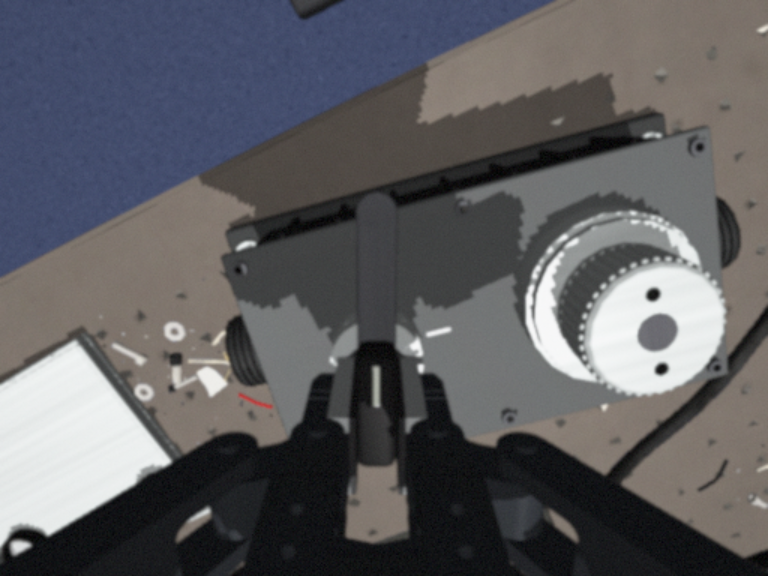

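Call:
step_arm(
  rows=[
    [[0,-0.3,0],[0.8,2,-0.8],1],
    [[0,-0.3,0],[0.8,4,-0.8],1],
    [[0,-0.3,0],[0.8,6,-0.8],1],
    [[0,-0.3,0],[0.8,7,-0.8],1],
    [[0,-0.3,0],[0.8,7,-0.8],1],
    [[0,-0.3,0],[0.8,7,-0.8],1],
  ],
)

```text
time: 6.45
eef_pos: [0.4629, -0.163, 0.093]
tcp_rot: [-0.595, -0.38, 0.385, 0.595]
contact_force: [-2.5, -7.7, -5.9]
opening: 0.122
```

```bash
python3 - <<'E'
from h import *
plan([.4645,-.1625,.0925],65.4)
E
```

```text
t 6.45 p [ 0.4629 -0.163   0.093 ] q [-0.54  0.05  2.12 -0.01  0.97 -1.68] open 0.122 F [-2.5 -7.7 -5.9]
jaw ang 65.4771945391468 approach [-0.0062 -0.0031 -1.    ]
shift mm [ 1.1  0.5 -1.3]
turn deg [-0.25  0.08 -0.31]
```

Nearly home. Open gradually, then rise and check.

Call:
step_arm(
  rows=[
    [[0,0,0],[0,0,0],0.8],
    [[0,0,0],[0,0,0],0.65],
    [[0,0,0],[0,0,0],0.6],
    [[0,0,0],[0,0,0],0.6],
    [[0,0,0],[0,-15,0],0.6],
    [[0,0,0],[0,-50,0],0.6],
    [[0,0,0],[0,-85,0],0.6],
    [[0,0,0],[0,-110,0],0.5],
    [[0,0,0],[0,-110,0],0.5],
    [[0,0,0],[0,-110,0],0.5],
  ],
)

```text
time: 7.28
eef_pos: [0.4663, -0.1619, 0.2067]
tcp_rot: [0.596, 0.384, -0.382, -0.593]
contact_force: [-0.4, -0.7, -0.2]
opening: 0.499
```

```bash
python3 - <<'E'
from h import *
plan([.4783,-.0800,.20],0)
i,d,W=cloud('wrist');cv2.imwrite('pics/w7.png',cv2.resize(i[...,::-1],None,fx=1.5,fy=1.5)); np.save('w7.npy',W)
Z=W[...,2]; rad=np.hypot(W[...,0]-.4645,W[...,1]+.1622)
m=(Z>.098)&(Z<.118)&(rad<.03); P=W[m];print('bar',len(P),P.mean(0),np.median(P,0),cv2.minAreaRect((P[:,:2]*1000).astype(np.float32)))
m=(Z>.08)&(Z<.1)&(rad<.065)&(rad>.03)&(W[...,1]<-.125); P=W[m];print('tongue',len(P),np.median(P,0),cv2.minAreaRect((P[:,:2]*1000).astype(np.float32)))
m=(Z>.06)&(Z<.072)&(rad<.06);print('cover',np.median(Z[m]))
m=(Z>.103)&(np.hypot(W[...,0]-.4783,W[...,1]+.08)<.03);P=W[m];print('cap',np.median(P,0),cv2.minEnclosingCircle((P[:,:2]*1000).astype(np.float32)))
E
```

```text
t 7.28 p [ 0.4663 -0.1619  0.2067] q [-0.54 -0.1   2.04  0.    1.2  -1.68] open 0.499 F [-0.4 -0.7 -0.2]
jaw ang 65.54587950130026 approach [ 0.0041 -0.0022 -1.    ]
shift mm [79.5  6.6 23. ]
turn deg [ 0.25 65.55  0.13]
bar 756 [ 0.4624173  -0.16227529  0.10774776] [ 0.46210557 -0.16215224  0.10815521] ((463.5961608886719, -162.95274353027344), (11.367528915405273, 35.52778244018555), 65.58808135986328)
tongue 585 [ 0.42343264 -0.14425129  0.08796486] ((423.600341796875, -144.07400512695312), (12.02503776550293, 30.149700164794922), 66.82833099365234)
cover 0.06706466428244375
cap [ 0.47755898 -0.09941248  0.10841222] ((478.0579833984375, -84.49315643310547), 25.50238037109375)
```

View pics/w7.png

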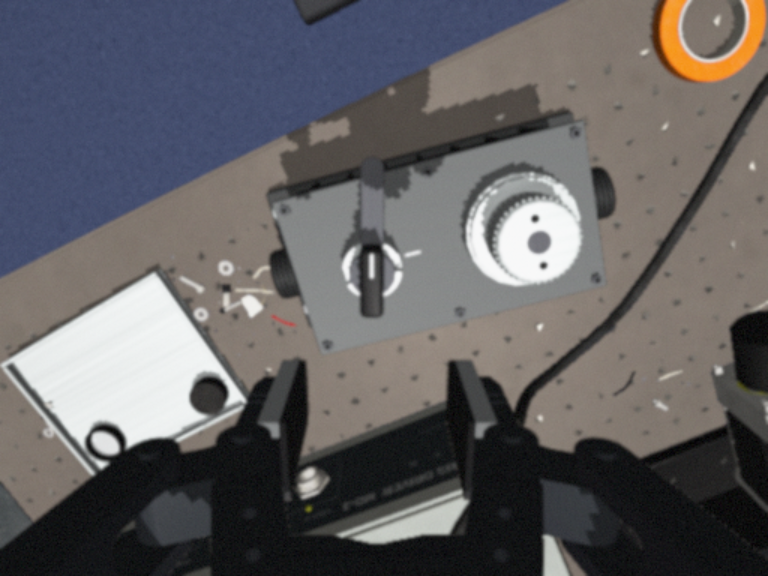

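Call:
step_arm(
  rows=[
    [[0,7,0],[20,0,6],0.3],
    [[0,14,0],[40,0,12],0.2],
    [[0,21,0],[60,0,18],0.1],
    [[0,28,0],[79.5,0,23],0],
    [[0,35,0],[79.5,0,23],0],
    [[0,42,0],[79.5,0,23],0],
    [[0,49,0],[79.5,0,23],0],
    [[0,56,0],[79.5,0,23],0],
    [[0,63,0],[79.5,0,23],0],
    [[0,70,0],[79.5,0,23],0],
  ],
)

```text
time: 8.17
eef_pos: [0.4759, -0.0789, 0.2018]
tcp_rot: [-0.706, 0.031, -0.028, 0.707]
contact_force: [-0.1, 0.7, -1.2]
opening: 1.002
```

Call:
step_arm(
  rows=[
    [[0,7,0],[0,0,0],0],
    [[0,14,0],[0,0,0],0],
    [[0,21,0],[0,0,0],0],
    [[0,28,0],[0,0,0],0],
    [[0,35,0],[0,0,0],0],
    [[0,42,0],[0,0,0],0],
    [[0,49,0],[0,0,0],0],
    [[0,56,0],[0,0,0],0],
    [[0,63,0],[0,0,0],0],
    [[0,70,0],[0,0,0],0],
  ],
)

```text
time: 9.0
eef_pos: [0.4759, -0.079, 0.2019]
tcp_rot: [0.562, -0.431, 0.428, -0.561]
contact_force: [-0.4, 0.2, 0.0]
opening: 1.0
```

Call:
step_arm(
  rows=[
    [[0,7,0],[0,0,0],0],
    [[0,14,0],[0,0,0],0],
    [[0,21,0],[0,0,0],0],
    [[0,28,0],[0,0,0],0],
    [[0,35,0],[0,0,0],0],
    [[0,42,0],[0,0,0],0],
    [[0,49,0],[0,0,0],0],
    [[0,56,0],[0,0,0],0],
    [[0,63,0],[0,0,0],0],
    [[0,70,0],[0,0,0],0],
  ],
)

```text
time: 9.83
eef_pos: [0.4759, -0.079, 0.2019]
tcp_rot: [-0.215, 0.675, -0.673, 0.212]
contact_force: [-0.6, 0.3, -0.1]
opening: 0.999
```

```bash
python3 - <<'E'
from h import *
plan([.4783,-.0797,.086],-150)
i,d,W=cloud('wrist');cv2.imwrite('pics/w8.png',cv2.resize(i[...,::-1],None,fx=1.5,fy=1.5)); np.save('w8.npy',W)
Z=W[...,2]
m=(Z>.103)&(Z<.113)&(np.hypot(W[...,0]-.4783,W[...,1]+.08)<.03);P=W[m];print('cap',len(P),np.mean(P,0),cv2.minEnclosingCircle((P[:,:2]*1000).astype(np.float32)))
m=(Z>.098)&(Z<.113)&(np.hypot(W[...,0]-.4783,W[...,1]+.08)<.024);P=W[m];print('cap',len(P),np.mean(P,0),cv2.minEnclosingCircle((P[:,:2]*1000).astype(np.float32)))
E
```

```text
t 9.83 p [ 0.4759 -0.079   0.2019] q [-0.38 -0.12  2.06  0.    1.2   2.15] open 0.999 F [-0.6  0.3 -0.1]
jaw ang -144.80083006799788 approach [-0.0044  0.0018 -1.    ]
shift mm [ -1.9 115.9   2.4]
turn deg [0.23 5.2  0.16]
cap 2604 [ 0.47882401 -0.08185742  0.10669337] ((478.26019287109375, -80.97872924804688), 22.061399459838867)
cap 2698 [ 0.47910152 -0.08227487  0.10648466] ((478.28045654296875, -81.04444122314453), 22.111034393310547)
```

View pics/w8.png

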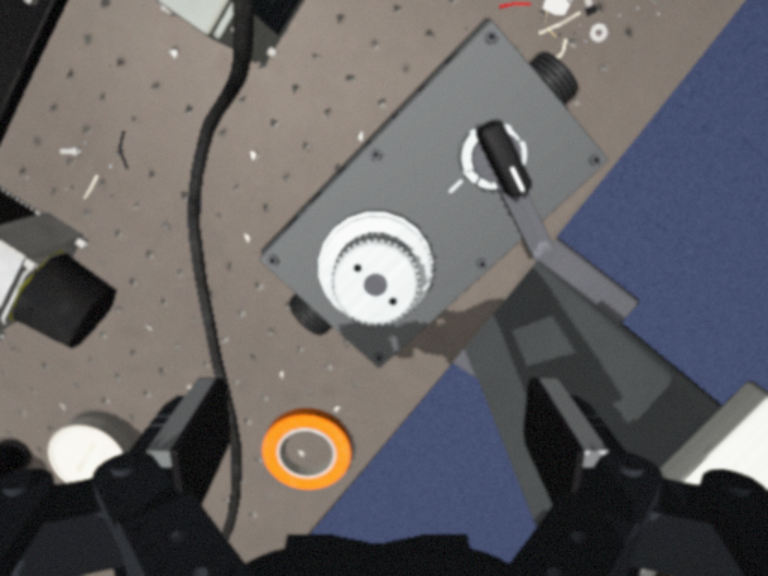

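Call:
step_arm(
  rows=[
    [[0.2,0,0.1],[-1.2,35,2.5],0.1],
    [[0.2,0,0.1],[-1.2,65,2.5],0.15],
    [[0.2,0,0.1],[-1.2,85,2.5],0.15],
    [[0.2,0,0.1],[-1.2,100,2.5],0.15],
    [[0.2,0,0.1],[-1.2,108,2.5],0.15],
    [[0.2,0,0.1],[-1.2,113,2.5],0.15],
    [[0.2,0,0.1],[-1.2,114.5,2.5],0.15],
    [[0.2,0,0.1],[-1.2,114.5,2.5],0.15],
    [[0.2,0,0.1],[-1.2,114.5,2.5],0.15],
  ],
  newtons=30,
)

```text
time: 10.63
eef_pos: [0.4803, -0.0812, 0.0908]
tcp_rot: [0.215, -0.672, 0.675, -0.217]
contact_force: [-0.0, -0.2, 0.2]
opening: 0.845
```

```bash
python3 - <<'E'
from h import *
plan([.4783,-.0804,.086],-145)
i,d,W=cloud('wrist');cv2.imwrite('pics/w9.png',cv2.resize(i[...,::-1],None,fx=1.5,fy=1.5)); np.save('w9.npy',W)
E
```

```text
t 10.63 p [ 0.4803 -0.0812  0.0908] q [-0.38  0.04  2.14 -0.    0.96  2.14] open 0.845 F [-0.  -0.2  0.2]
jaw ang -144.41830556270216 approach [ 0.0051 -0.0025 -1.    ]
shift mm [ 1.2  4.8 -1.9]
turn deg [-0.28  0.58 -0.16]
```

View pics/w9.png

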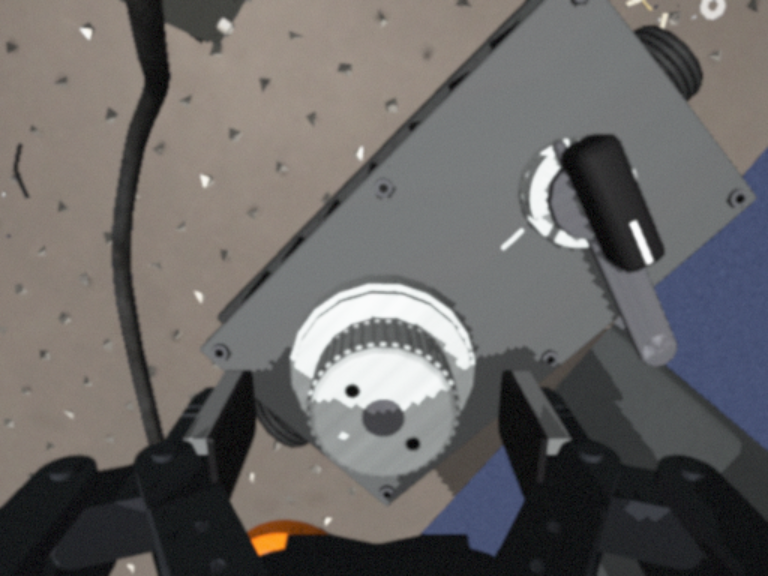

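Call:
step_arm(
  rows=[
    [[-0.2,0,-0.1],[1.2,2,-1.8],0.2],
    [[-0.2,0,-0.1],[1.2,4,-1.8],0.3],
    [[-0.2,0,-0.1],[1.2,4,-1.8],0.4],
    [[-0.2,0,-0.1],[1.2,4,-1.8],0.45],
    [[-0.2,0,-0.1],[1.2,4,-1.8],0.5],
    [[-0.2,0,-0.1],[1.2,4,-1.8],0.6],
    [[-0.2,0,-0.1],[1.2,4,-1.8],0.7],
    [[-0.2,0,-0.1],[1.2,4,-1.8],0.7],
  ],
  newtons=30,
)

```text
time: 11.35
eef_pos: [0.4776, -0.0802, 0.0861]
tcp_rot: [0.216, -0.673, 0.673, -0.216]
contact_force: [-0.6, 0.1, 3.5]
opening: 0.503
```

```bash
python3 - <<'E'
from h import *
plan([.4783,-.0804,.086],-145)
print(ctrl.get_state()['wrist_torque'])
i,d,W=cloud('wrist');cv2.imwrite('pics/w10.png',cv2.resize(i[...,::-1],None,fx=1.5,fy=1.5))
E
```

```text
t 11.35 p [ 0.4776 -0.0802  0.0861] q [-0.38  0.04  2.15 -0.    0.95  2.14] open 0.503 F [-0.6  0.1  3.5]
jaw ang -144.4422694051939 approach [-1.e-04 -0.e+00 -1.e+00]
shift mm [-0.4  0.1  0.5]
turn deg [0.   0.56 0.  ]
[-0.00269951  0.26179109 -0.03255818]
```

View pics/w10.png

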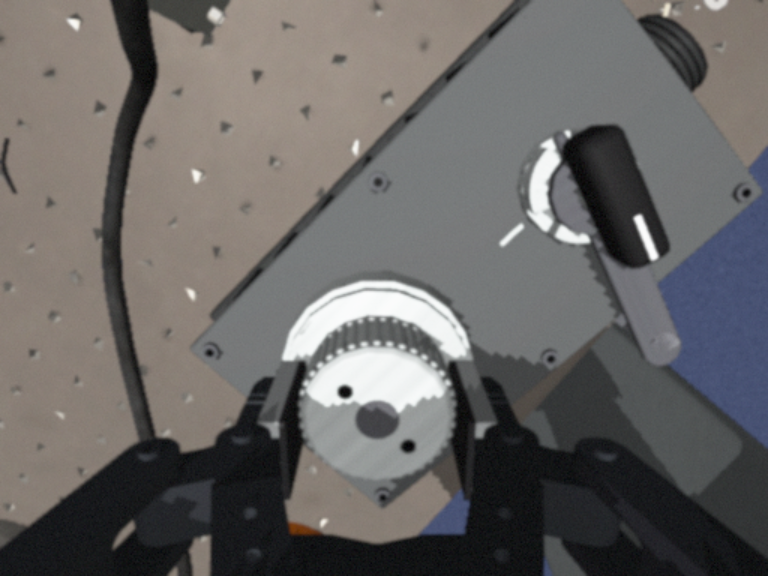

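Call:
step_arm(
  rows=[
    [[0,0,0],[0,0,0],0.9],
    [[0,0,0],[0,0,0],0.9],
    [[0,-6,0],[0,-0.2,0],0.9],
    [[0,-12,0],[0,-0.4,0],0.9],
    [[0,-18,0],[0,-0.5,0],0.9],
    [[0,-24,0],[0,-0.7,0],0.9],
    [[0,-30,0],[0,-0.9,0],0.9],
    [[0,-30,0],[0,-0.9,0],0.9],
  ],
  newtons=70,
)

```text
time: 12.07
eef_pos: [0.4777, -0.0803, 0.0868]
tcp_rot: [0.383, -0.594, 0.594, -0.383]
contact_force: [-0.9, -0.1, 1.5]
opening: 0.487
```

```bash
python3 - <<'E'
from h import *
plan([.4783,-.0804,.086],-145)
print(ctrl.get_state()['wrist_torque'])
i,d,W=cloud('wrist');cv2.imwrite('pics/w11.png',cv2.resize(i[...,::-1],None,fx=1.5,fy=1.5))
E
```

```text
t 12.07 p [ 0.4777 -0.0803  0.0868] q [-0.38  0.04  2.15 -0.    0.96  1.62] open 0.487 F [-0.9 -0.1  1.5]
jaw ang -114.34334622441752 approach [ 3.e-04 -2.e-04 -1.e+00]
shift mm [-0.2  0.8  0.6]
turn deg [-2.000e-02  3.066e+01 -0.000e+00]
[-0.00688442  0.06409574 -0.02360591]
```

View pics/w11.png

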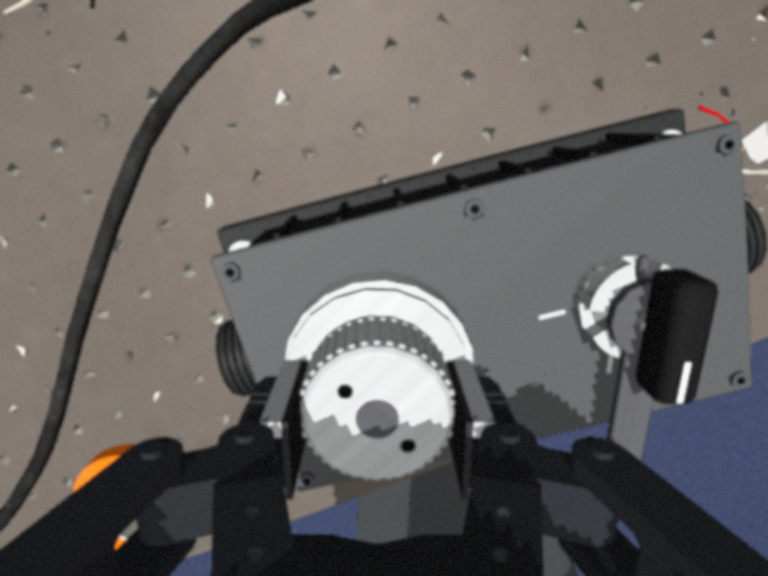

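Call:
step_arm(
  rows=[
    [[0,-7,0],[0,-0.2,0],0.9],
    [[0,-14,0],[0,-0.4,0],0.9],
    [[0,-21,0],[0,-0.6,0],0.9],
    [[0,-28,0],[0,-0.8,0],0.9],
    [[0,-35,0],[0,-1.0,0],0.9],
    [[0,-42,0],[0,-1.2,0],0.9],
    [[0,-49,0],[0,-1.4,0],0.9],
    [[0,-56,0],[0,-1.6,0],0.9],
    [[0,-63,0],[0,-1.8,0],0.9],
    [[0,-70,0],[0,-2.0,0],0.9],
  ],
)

```text
time: 12.95
eef_pos: [0.4775, -0.0809, 0.0887]
tcp_rot: [0.656, -0.266, 0.266, -0.654]
contact_force: [-1.2, -2.8, 2.8]
opening: 0.487
```

Call:
step_arm(
  rows=[
    [[0,-7,0],[0,-0.2,0],0.9],
    [[0,-14,0],[0,-0.4,0],0.9],
    [[0,-21,0],[0,-0.6,0],0.9],
    [[0,-28,0],[0,-0.8,0],0.9],
    [[0,-35,0],[0,-1.0,0],0.9],
    [[0,-42,0],[0,-1.2,0],0.9],
    [[0,-49,0],[0,-1.4,0],0.9],
    [[0,-56,0],[0,-1.6,0],0.9],
    [[0,-63,0],[0,-1.8,0],0.9],
    [[0,-70,0],[0,-2.0,0],0.9],
  ],
)

```text
time: 13.78
eef_pos: [0.4781, -0.0811, 0.0907]
tcp_rot: [0.69, 0.158, -0.157, -0.689]
contact_force: [0.9, -2.3, 0.0]
opening: 0.49
```

```bash
python3 - <<'E'
from h import *
plan([.4783,-.0804,.086],-145)
print(ctrl.get_state()['wrist_torque'])
i,d,W=cloud('wrist');cv2.imwrite('pics/w12.png',cv2.resize(i[...,::-1],None,fx=1.5,fy=1.5))
E
```

```text
t 13.78 p [ 0.4781 -0.0811  0.0907] q [-0.38  0.03  2.14 -0.    0.96 -0.83] open 0.49 F [ 0.9 -2.3  0. ]
jaw ang 25.737934792098763 approach [ 0.0017 -0.002  -1.    ]
shift mm [0.5 4.7 0.5]
turn deg [-4.0000e-02  1.7074e+02  2.2000e-01]
[-0.40276974 -0.15775728 -0.0163525 ]
```

View pics/w12.png

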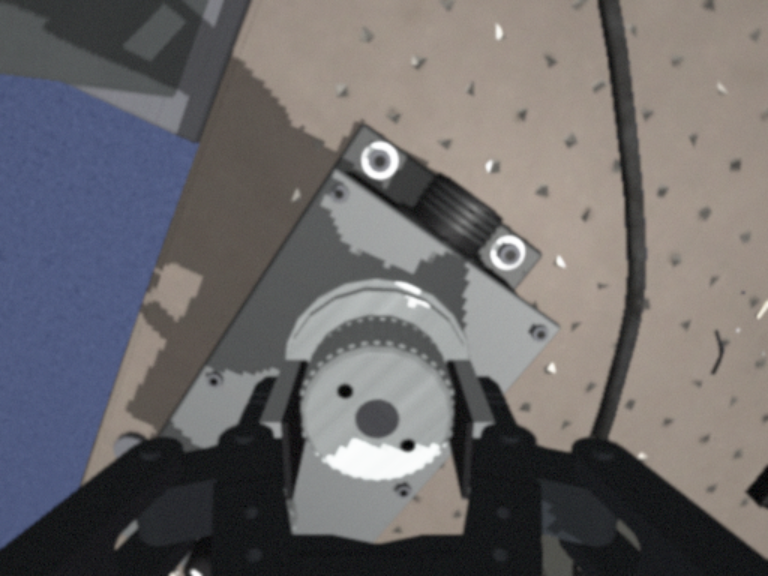

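Call:
step_arm(
  rows=[
    [[0,-7,0],[0,-0.2,0],0.9],
    [[0,-14,0],[0,-0.4,0],0.9],
    [[0,-21,0],[0,-0.6,0],0.9],
    [[0,-28,0],[0,-0.8,0],0.9],
    [[0,-35,0],[0,-1.0,0],0.9],
    [[0,-42,0],[0,-1.2,0],0.9],
    [[0,-49,0],[0,-1.4,0],0.9],
    [[0,-56,0],[0,-1.6,0],0.9],
    [[0,-63,0],[0,-1.8,0],0.9],
    [[0,-65,0],[0,-1.8,0],0.9],
  ],
)

```text
time: 14.67
eef_pos: [0.4783, -0.0806, 0.0925]
tcp_rot: [0.498, 0.503, -0.502, -0.497]
contact_force: [2.1, -1.2, 0.1]
opening: 0.485
```

Call:
step_arm(
  rows=[
    [[0,0,0],[0,-1,0],0.9],
    [[0,0,0],[0,-2,0],0.9],
    [[0,0,0],[0,-3,0],0.9],
    [[0,0,0],[0,-4,0],0.9],
  ],
)

```text
time: 15.0
eef_pos: [0.4781, -0.0804, 0.0965]
tcp_rot: [0.499, 0.502, -0.502, -0.498]
contact_force: [4.8, -2.3, -4.4]
opening: 0.491
```

```bash
python3 - <<'E'
from h import *
plan([.4783,-.0804,.086],-145)
print(ctrl.get_state()['wrist_torque'])
E
```

```text
t 15.0 p [ 0.4781 -0.0804  0.0965] q [-0.38  0.02  2.14  0.    0.98 -1.95] open 0.491 F [ 4.8 -2.3 -4.4]
jaw ang 90.44299189481681 approach [ 1.6e-03 -6.0e-04 -1.0e+00]
shift mm [ 0.  10.5 -0.2]
turn deg [ 1.0000e-02 -1.2456e+02 -1.2000e-01]
[-0.38108476 -0.74907271  0.02517586]
```

Call:
step_arm(
  rows=[
    [[0,0,0],[0,-2,0],0.9],
    [[0,0,0],[0,-5,0],0.9],
    [[0,0,0],[0,-9,0],0.9],
    [[0,0,0],[0,-14,0],0.9],
    [[0,0,0],[0,-20,0],0.9],
    [[0,0,0],[0,-35,0],0.9],
    [[0,0,0],[0,-60,0],0.9],
    [[0,0,0],[0,-85,0],0.9],
    [[0,0,0],[0,-85,0],0.9],
    [[0,0,0],[0,-85,0],0.9],
  ],
)

```text
time: 15.83
eef_pos: [0.4785, -0.0805, 0.1835]
tcp_rot: [0.499, 0.503, -0.502, -0.496]
contact_force: [0.6, -0.3, -1.4]
opening: 0.486
```

```bash
python3 - <<'E'
from h import *
plan([.466,-.386,.18],90)
i,d,W=cloud('wrist');cv2.imwrite('pics/w13.png',cv2.resize(i[...,::-1],None,fx=1.5,fy=1.5));np.save('w13.npy',W);np.save('w13i.npy',i)
W=np.load('top0.npy'); i=np.load('top0i.npy')
i,d,W=cloud('top'); save(i,'top1')
E
```

```text
t 15.83 p [ 0.4785 -0.0805  0.1835] q [-0.38 -0.1   2.08 -0.    1.15 -1.96] open 0.486 F [ 0.6 -0.3 -1.4]
jaw ang 90.5533080710431 approach [ 0.0035 -0.0014 -1.    ]
shift mm [-305.4    3.9   15.4]
turn deg [ 0.2   0.55 -0.08]
```

View pics/w13.png

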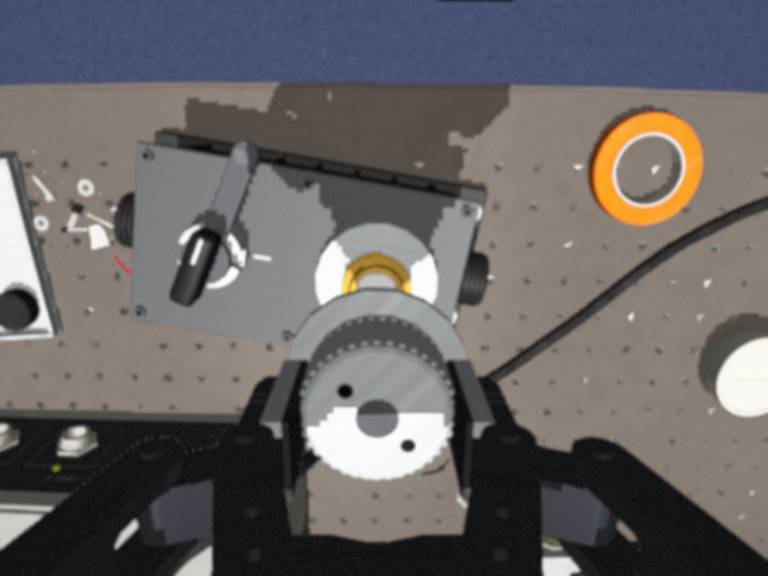

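```bash
python3 - <<'E'
from h import *
i=np.load('top0i.npy'); W=np.load('top0.npy')
def seg(i,W,tag,seed=None):
    m=((i.min(2)>170)&(np.abs(W[...,2])<.02)&(np.abs(W[...,0]-.484)<.09)&(np.abs(W[...,1]+.386)<.1)).astype(np.uint8)
    n,l,st,ce=cv2.connectedComponentsWithStats(m); k=1+np.argmax(st[1:,4]); P=W[l==k]
    print(tag,len(P),cv2.minAreaRect((P[:,:2]*1000).astype(np.float32)))
    P=P[P[:,2]>.007]; 
    if len(P)>10: print(' walls',len(P),cv2.minAreaRect((P[:,:2]*1000).astype(np.float32)))
seg(i,W,'top')
S=np.load('scene0.npy'); si=np.load('scene0i.npy'); seg(si,S,'scene')
c=viewer.calibration('top')
print(onplane(c,[[140+502/3.6,165+62/3.6],[140+727/3.6,165+41/3.6],[140+746/3.6,165+222/3.6],[140+517/3.6,165+244/3.6]],.011))
E
```

```text
top 3265 ((488.1375427246094, -378.4237976074219), (124.74169158935547, 163.6010284423828), 4.52247953414917)
 walls 361 ((486.8518371582031, -380.62542724609375), (120.8158187866211, 151.2405548095703), 4.606986999511719)
scene 2153 ((492.8995666503906, -370.7500305175781), (139.2535858154297, 169.889892578125), 4.820044994354248)
 walls 191 ((484.9425048828125, -381.0980224609375), (121.13872528076172, 151.2554931640625), 5.292247772216797)
[[ 0.53738378 -0.3053643   0.011     ]
 [ 0.54932314 -0.45219883  0.011     ]
 [ 0.4311395  -0.46027175  0.011     ]
 [ 0.41919779 -0.31276516  0.011     ]]
```

Call:
step_arm(
  rows=[
    [[0,0,0],[-30,0,0],0.9],
    [[0,0,0],[-60,0,3],0.9],
    [[0,0,0],[-90,0,6],0.9],
    [[0,0,0],[-120,0,9],0.9],
    [[0,0,0],[-150,0,12],0.9],
    [[0,0,0],[-180,0,15],0.9],
    [[0,0,0],[-200,0,15],0.9],
    [[0,0,0],[-200,0,15],0.9],
    [[0,0,0],[-200,0,15],0.9],
  ],
)

```text
time: 16.68
eef_pos: [0.4634, -0.2804, 0.1794]
tcp_rot: [0.497, 0.502, -0.502, -0.5]
contact_force: [-0.6, 0.8, -0.9]
opening: 0.486
```

```bash
python3 - <<'E'
from h import *
plan([.466,-.386,.18],90)
i,d,W=cloud('wrist');cv2.imwrite('pics/w14.png',cv2.resize(i[...,::-1],None,fx=1.5,fy=1.5));np.save('w14.npy',W);np.save('w14i.npy',i)
E
```

```text
t 16.68 p [ 0.4634 -0.2804  0.1794] q [-0.73  0.04  1.95  0.    1.15 -2.31] open 0.486 F [-0.6  0.8 -0.9]
jaw ang 90.43265608374914 approach [-0.003   0.0032 -1.    ]
shift mm [-105.6   -0.9   -1.8]
turn deg [-0.17  0.43  0.18]
```

View pics/w14.png

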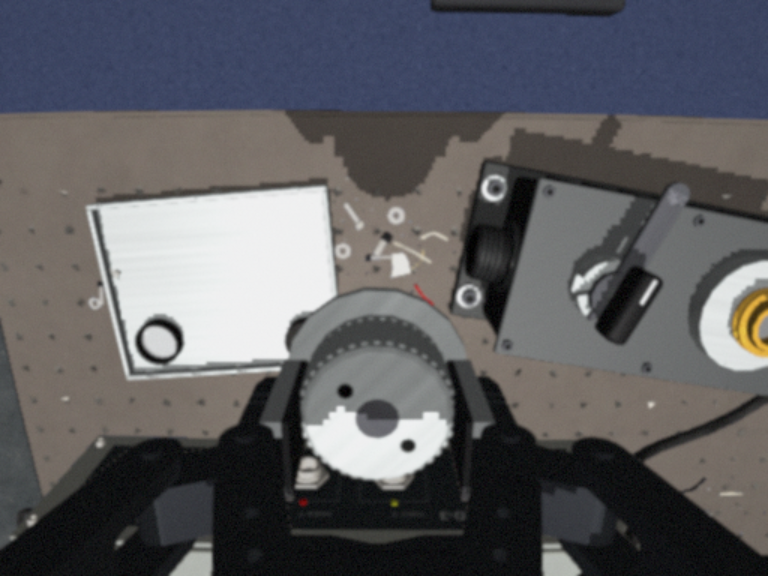

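```bash
python3 - <<'E'
from h import *
c=viewer.calibration('wrist')
P=onplane(c,np.array([[88,207],[327,186],[128,378]])/1.5,.011);print(P,(P[1]+P[2])/2)
ctr=np.array([.485,-.3815]);y=np.radians(4.7)
t=ctr+np.array([np.cos(y),np.sin(y)])*-.020; print(t)
plan([*t,.05],90)
E
```

```text
[[ 0.43441355 -0.45650595  0.011     ]
 [ 0.42140741 -0.30848081  0.011     ]
 [ 0.55116367 -0.44732881  0.011     ]] [ 0.48628554 -0.37790481  0.011     ]
[ 0.46506725 -0.38313877]
t 16.73 p [ 0.4636 -0.2795  0.1796] q [-0.73  0.04  1.95  0.    1.15 -2.31] open 0.485 F [-0.3 -0.6 -1. ]
jaw ang 90.50459885583764 approach [-0.0028  0.0031 -1.    ]
shift mm [-104.   129.3   -0.9]
turn deg [-0.16  0.5   0.18]
```

Call:
step_arm(
  rows=[
    [[0,0,0],[-30,0,-1],0.9],
    [[0,0,0],[-60,0,-2],0.9],
    [[0,0,0],[-90,0,-2],0.9],
    [[0,0,0],[-102,25,-2],0.9],
    [[-0.1,0,0.1],[-102,60,-2],0.9],
    [[-0.1,0,0.1],[-102,95,-2],0.9],
    [[-0.1,0,0.1],[-102,125,-2],0.9],
    [[-0.1,0,0.1],[-102,130,-2],0.9],
    [[-0.1,0,0.1],[-102,130,-2],0.9],
    [[-0.1,0,0.1],[-102,130,-2],0.9],
  ],
)

```text
time: 17.57
eef_pos: [0.4683, -0.3819, 0.0524]
tcp_rot: [0.498, 0.503, -0.503, -0.496]
contact_force: [0.3, -0.6, -0.5]
opening: 0.488
```

```bash
python3 - <<'E'
from h import *
plan([.466,-.381,.009],90)
i,d,W=cloud('wrist');cv2.imwrite('pics/w15.png',cv2.resize(i[...,::-1],None,fx=1.5,fy=1.5))
i,d,W=cloud('scene');cv2.imwrite('pics/s15.png',cv2.resize(i[180:330,180:400,::-1],None,fx=3.5,fy=3.5))
E
```

```text
t 17.57 p [ 0.4683 -0.3819  0.0524] q [-0.85  0.34  1.87  0.    0.93 -2.43] open 0.488 F [ 0.3 -0.6 -0.5]
jaw ang 90.62001702150371 approach [ 0.0023 -0.0022 -1.    ]
shift mm [ 1.1 43.4  2.4]
turn deg [ 0.13  0.62 -0.13]
```

View pics/w15.png

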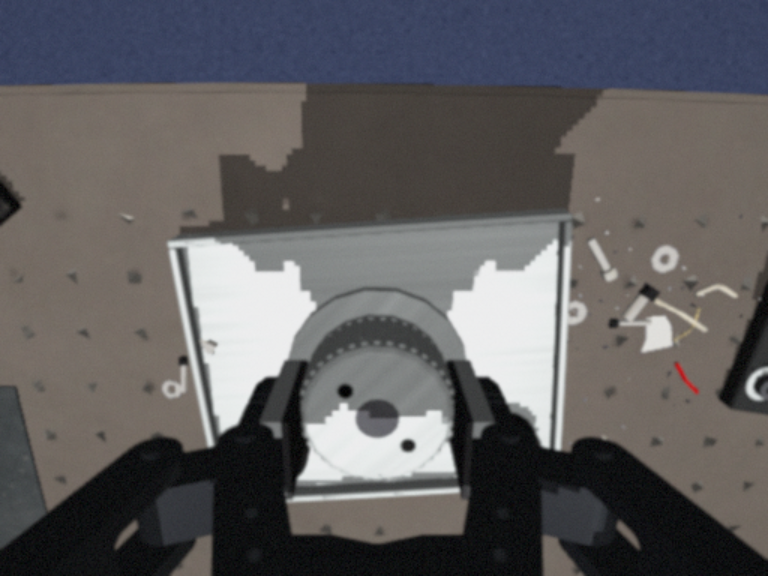

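View pics/s15.png

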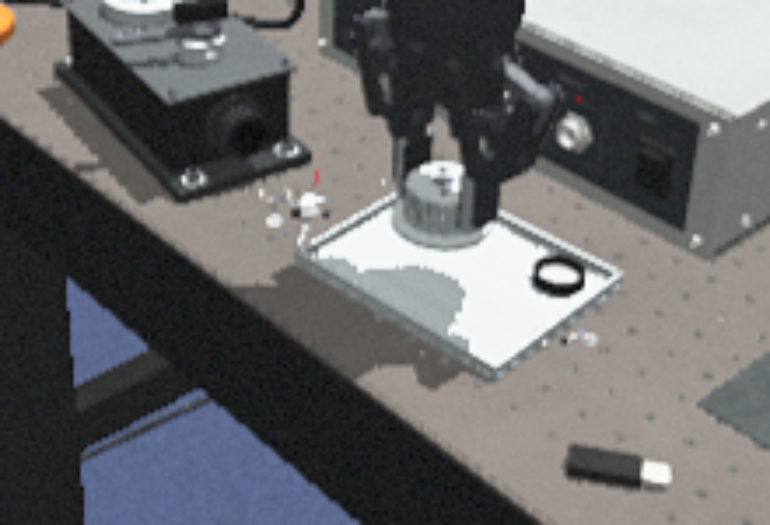

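Call:
step_arm(
  rows=[
    [[0.1,0,-0.1],[0.5,12,2],0.9],
    [[0.1,0,-0.1],[0.5,24,2],0.9],
    [[0.1,0,-0.1],[0.5,33,2],0.9],
    [[0.1,0,-0.1],[0.5,38,2],0.9],
    [[0.1,0,-0.1],[0.5,40,2],0.9],
    [[0.1,0,-0.1],[0.5,41,2],0.9],
    [[0.1,0,-0.1],[0.5,41.5,2],0.9],
    [[0.1,0,-0.1],[0.5,41.5,2],0.9],
  ],
)

```text
time: 18.33
eef_pos: [0.4658, -0.3822, 0.0102]
tcp_rot: [-0.498, -0.502, 0.502, 0.497]
contact_force: [-0.8, 0.4, -1.8]
opening: 0.489
```

```bash
python3 - <<'E'
from h import *
plan([.466,-.381,.009],90)
E
```

```text
t 18.33 p [ 0.4658 -0.3822  0.0102] q [-0.86  0.4   1.88 -0.    0.86 -2.44] open 0.489 F [-0.8  0.4 -1.8]
jaw ang 90.55372696557137 approach [ 4.e-04 -4.e-04 -1.e+00]
shift mm [ 1.2  1.2 -0.2]
turn deg [ 0.02  0.55 -0.03]
```

Call:
step_arm(
  rows=[
    [[0,0,0],[0,0.4,0],0.9],
    [[0,0,0],[0,0.8,0],0.9],
    [[0,0,0],[0,1.2,0],0.9],
    [[0,0,0],[0,1.2,0],0.9],
  ],
)

```text
time: 18.67
eef_pos: [0.4658, -0.3822, 0.0094]
tcp_rot: [-0.498, -0.502, 0.502, 0.497]
contact_force: [-0.8, 0.6, 1.5]
opening: 0.487
```

```bash
python3 - <<'E'
from h import *
plan([.466,-.381,.009],90)
E
```

```text
t 18.67 p [ 0.4658 -0.3822  0.0094] q [-0.86  0.4   1.88 -0.    0.86 -2.44] open 0.487 F [-0.8  0.6  1.5]
jaw ang 90.55867663062807 approach [ 4.e-04 -5.e-04 -1.e+00]
shift mm [ 1.2  0.4 -0.2]
turn deg [ 0.02  0.56 -0.03]
```

Call:
step_arm(
  rows=[
    [[0,0,0],[0,0.4,0],0.9],
    [[0,0,0],[0,0.4,0],0.5],
    [[0,0,0],[0,0.4,0],0.45],
    [[0,0,0],[0,0.4,0],0.4],
    [[0,0,0],[0,0.4,0],0.3],
    [[0,0,0],[0,0.4,0],0.25],
    [[0,0,0],[0,0.4,0],0.25],
    [[0,0,0],[0,0.4,0],0.25],
  ],
  newtons=25,
)

```text
time: 19.33
eef_pos: [0.4655, -0.3819, 0.0083]
tcp_rot: [-0.497, -0.502, 0.502, 0.498]
contact_force: [0.3, 0.4, -0.3]
opening: 0.75
```

```bash
python3 - <<'E'
from h import *
plan([.466,-.381,.009],90)
i,d,W=cloud('wrist');cv2.imwrite('pics/w16.png',cv2.resize(i[...,::-1],None,fx=1.5,fy=1.5))
E
```

```text
t 19.33 p [ 0.4655 -0.3819  0.0083] q [-0.86  0.4   1.88 -0.    0.86 -2.44] open 0.75 F [ 0.3  0.4 -0.3]
jaw ang 90.55679891671643 approach [-1.e-04  1.e-04 -1.e+00]
shift mm [ 0.9 -0.7 -0.5]
turn deg [-0.01  0.56  0.01]
```

View pics/w16.png

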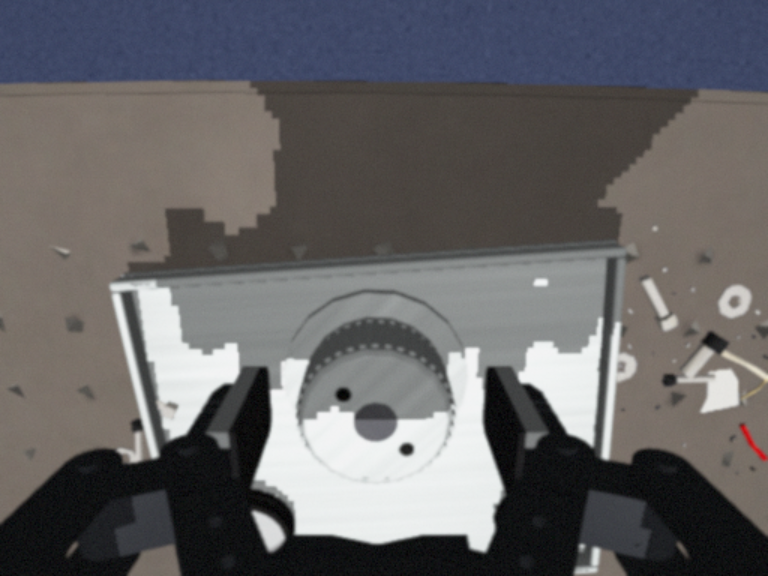

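Cap sits in the tray, both fingers clear. Retreat upward.

Call:
step_arm(
  rows=[
    [[0,0,0],[0,-8,0],0.25],
    [[0,0,0],[0,-25,0],0.25],
    [[0,0,0],[0,-55,0],0.25],
    [[0,0,0],[0,-90,0],0.2],
    [[0,0,0],[0,-130,0],0.1],
    [[0,0,0],[0,-170,0],0],
    [[0,0,0],[0,-200,0],0],
    [[0,0,0],[0,-200,0],0],
    [[0,0,0],[0,-200,0],0],
  ],
)

```text
time: 20.13
eef_pos: [0.4667, -0.3831, 0.2123]
tcp_rot: [-0.5, -0.502, 0.503, 0.495]
contact_force: [0.2, -0.2, -0.3]
opening: 1.0
```

```bash
python3 - <<'E'
from h import *
plan([.466,-.381,.009],90)
i,d,W=cloud('wrist');cv2.imwrite('pics/w17.png',cv2.resize(i[...,::-1],None,fx=1.5,fy=1.5))
Z=W[...,2]; m=(Z>.02)&(Z<.04)&(np.hypot(W[...,0]-.466,W[...,1]+.382)<.035);P=W[m]
A=np.c_[P[:,:2]-P[:,:2].mean(0),np.ones(len(P))]; print('cap top',P.mean(0),cv2.minEnclosingCircle((P[:,:2]*1000).astype(np.float32)),'slope',np.linalg.lstsq(A,P[:,2],rcond=None)[0])
m=(np.hypot(W[...,0]-.466,W[...,1]+.44)<.008);print('floor',np.nanmedian(Z[m]))
rad=np.hypot(W[...,0]-.4645,W[...,1]+.1622)
m=(Z>.08)&(Z<.1)&(rad<.065)&(rad>.03)&(W[...,1]<-.12);P=W[m];print('tongue',len(P),np.median(P,0) if len(P) else '')
m=(Z>.06)&(Z<.072)&(rad<.06);print('cover',np.median(Z[m]) if m.any() else '')
i,d,W=cloud('scene');cv2.imwrite('pics/s17.png',cv2.resize(i[160:310,180:400,::-1],None,fx=3.5,fy=3.5))
E
```

```text
t 20.13 p [ 0.4667 -0.3831  0.2123] q [-0.86  0.14  1.78  0.    1.21 -2.44] open 1.0 F [ 0.2 -0.2 -0.3]
jaw ang 90.55975653561562 approach [ 0.0045 -0.0052 -1.    ]
shift mm [  3.1 203.3   1.5]
turn deg [ 0.26  0.56 -0.3 ]
cap top [ 0.46345763 -0.38125101  0.02962683] ((464.7394714355469, -381.3406982421875), 22.200542449951172) slope [0.03587728 0.00239951 0.02962683]
floor 0.27761264407479014
tongue 0 
cover 0.06725426172234203
```

View pics/w17.png

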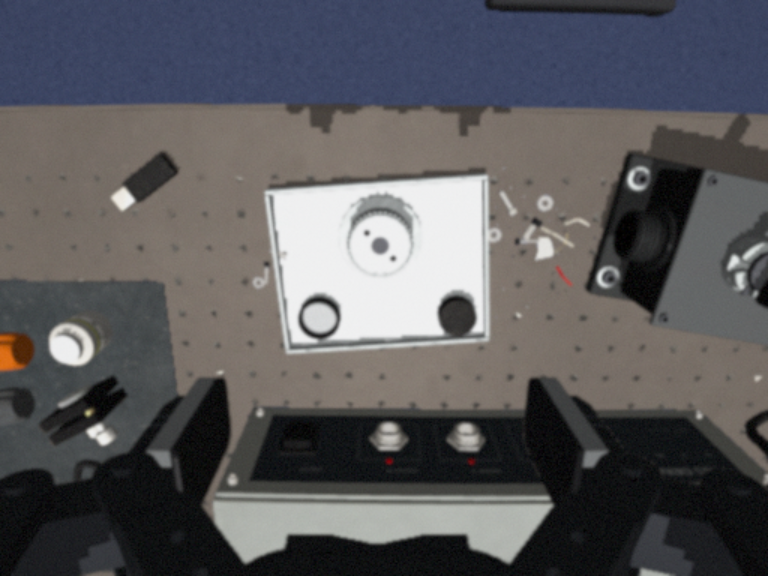

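View pics/s17.png

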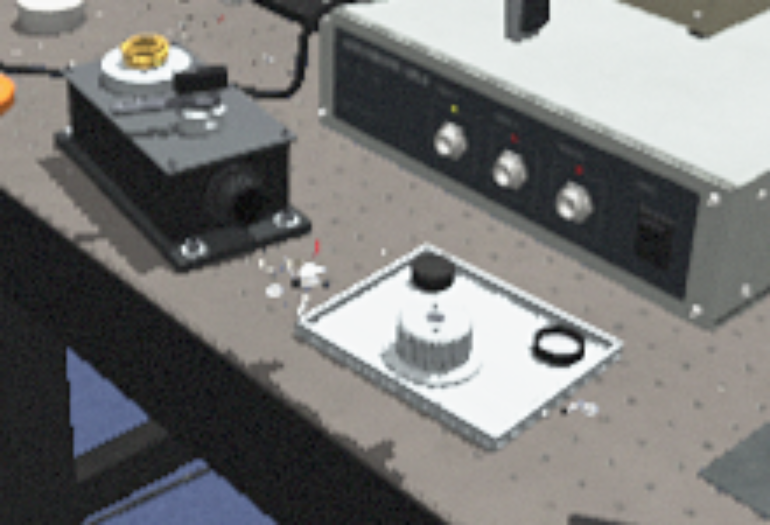

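```bash
python3 - <<'E'
from h import *
i,d,W=cloud('wrist');Z=W[...,2]
m=(np.hypot(W[...,0]-.4647,W[...,1]+.3813)<.019)&(Z<.05);P=W[m];A=np.c_[P[:,:2]-P[:,:2].mean(0),np.ones(len(P))]
print('slope',np.linalg.lstsq(A,P[:,2],rcond=None)[0])
i,d,W=cloud('top');rad=np.hypot(W[...,0]-.4645,W[...,1]+.1622);Z=W[...,2]
m=(Z>.08)&(Z<.1)&(rad<.062)&(rad>.03)&(W[...,1]<-.12);P=W[m];print('tongue',len(P),np.median(P,0),'cover',np.median(Z[(Z>.06)&(Z<.075)&(rad<.06)]))
print(ctrl.get_state()['time'],ctrl.sign_off())
E
```

```text
slope [0.00130835 0.0056176  0.03012802]
tongue 69 [ 0.42403935 -0.14454207  0.08829952] cover 0.06719308536639125
the job is handed in; nothing more can be done
20.3333 None
```

The job is done and handed in at about 20.3 s. The shutter is locked in its second notch, and the cap stands flat and right way up on the tray floor.

- **Shutter:** I gripped the knob's bar, raised it about 7.5 mm, turned it 75° anticlockwise and lowered it into the second notch. The last check put the tongue 21 mm above the cover, the height it should have when fully home. It points toward the robot's side, off the cap's rim.
- **Cap:** I unscrewed it about 235° anticlockwise while following the thread upward, then lifted it off the neck. I lowered it in the grip until contact, with about 3 N change at the wrist, and only then opened the fingers. The last check put its centre at about (0.465, -0.381) and its top at 30 mm, with a tilt of about 0.3°. It is in the tray's empty half, clear of the walls, the black plastic cap and the lens ring.
- **Robot:** the gripper is open, about 0.2 m above the tray, touching nothing. The largest force seen in the readings was about 10 N.

**Checks that failed or disagreed:**
- One tray-floor depth sample read 0.28 m, off the tray, so I ignored it.
- The first tilt fit read about 2° because it included points on the cap's side; refitting the top face alone gave the 0.3°.
- The tongue was out of the wrist camera's final view, so the top camera confirmed it.
- Position estimates for the cap and tray differed by 1 to 5 mm between views, and depth heights read about 1 mm low. Neither affected the result.

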